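Sleeve the backup drive and show its label to the scanner

TASK

The backup is finished: pull the bare drive up out of the dock and slide it down, fully home, into the empty orange sleeve in the rack. Then lift that sleeve out with the drive in it and hold it upright in the air in front of the label scanner, with the sleeve's barcode label facing the scanner window squarely, centred on the window and about 10 cm from it; finish like that, still and holding it, because the scanner reads while you hold. Do not drop them or lay them down on the desk, and leave the filed grey sleeves, the mug and the stapler where they are.

Things in the scene. Friction and masses are not known exactly. Their poses are not given: they have to be found in the camera images.
- drive_center (a point): Centre (half-way up) of the bare 2.5-inch drive, a silver slab 9.5 mm thick (its x) x 70 mm wide (its y) x 100 mm tall (its z, up). 110 g. At the start it stands upright in the dock with its lowest 22 mm in the slot, so its upper 78 mm are free; it pulls straight up. Either broad side may face either way in the sleeve.
- dock_slot (a point): Middle of the slot in the dock's top face, 60 mm above the desk. The dock is a fixed black block 80 mm (x) x 130 mm (y) x 60 mm; slot 11.5 mm (x) x 72 mm (y) x 22 mm deep. Axes as the dock's; z up.
- sleeve_center (a point): Centre (half-way up) of the orange hard-plastic sleeve, open at the top: outside 18.5 mm thick (its x) x 79 mm wide (its y) x 76 mm tall (its z, up); inside 12.5 x 73 mm and 72 mm deep, so 1.5 mm play a side, over a 4 mm bottom; the mouth is bevelled by about 2 mm. 70 g. A drive fully home stands 28 mm out of the mouth, its centre 16 mm above this point. The sleeve stands loose in one of the rack's pockets.
- sleeve_label (a point): Middle of the sleeve's white barcode label (50 x 22 mm), on the broad face that looks along the sleeve's +x; 9.25 mm in x and -5 mm in z from the sleeve's centre. Axes as the sleeve's: +x points out of the label.
- sleeve: The same orange sleeve, origin at the middle of its underside.
- rack: Fixed dark steel rack, 200 mm (x) x 100 mm (y), origin under its centre, z up. Three pockets at x = -75, 0 and +75 mm, their floors 6 mm above the desk and their rims 26 mm; a sleeve stands in each, 1.2 mm play a side, and lifts straight up out of it. All sleeves stand with their labels towards the rack's +x. The orange sleeve may be in any pocket; the two grey ones are in the others.
- scanner_window (a point): Middle of the dark red window on the front of the label scanner's grey head (72 mm wide, 86 mm tall), which is clamped on a column on a round foot of 116 mm. The window looks level along this point's -x axis; z is up, so the space to show a label in is at negative x. The head's height differs from day to day: 140 to 180 mm above the desk to the window's middle.
- scanner: Foot and column of the label scanner, fixed; origin under the middle of the foot, axes as the window's; the window is 37.5 mm towards its -x.
- filed_a_center (a point): Centre (half-way up the sleeve) of a filed grey sleeve like the orange one, with a drive already in it that stands 28 mm out. Leave it.
- filed_b_center (a point): Centre of the other filed grey sleeve with its drive. Leave it.
- mug: White mug, 76 mm across, 85 mm tall, handle at its +y; origin under its centre. Leave it.
- stapler: Red and black stapler 130 mm (its x) x 34 x 42 mm tall; origin under its centre. Leave it.
Not all that is in view belongs to the job. Leave any green, pink or purple look-alike of the part that bears drive_center alone.

How it is judged:
On the way, in this order (a step that is already met when the one before it is completed fails the run):
1. the drive is out of the dock, held clear above its slot (z of drive_center in the frame of dock_slot above 0.055 m), for 0.1 s.
2. the drive is fully home in the orange sleeve (x of drive_center in the frame of sleeve_center between -0.003 and 0.003 m and y of drive_center in the frame of sleeve_center between -0.003 and 0.003 m and z of drive_center in the frame of sleeve_center between 0.012 and 0.019 m), for 0.2 s.
At the end, for the whole second after the job is handed in: Drive home in the orange sleeve (within 4 mm); fingers hold sleeve in the air, still, off rack and scanner, upright within 10 degrees, label facing the window within 12 degrees, 65-135 mm off, within 18 mm of its middle sideways and in height; grey sleeves, mug, stapler moved under 20 mm (all of step 2 and x of sleeve_label in the frame of scanner_window between -0.135 and -0.065 m and y of sleeve_label in the frame of scanner_window between -0.018 and 0.018 m and z of sleeve_label in the frame of scanner_window between -0.018 and 0.018 m and x of scanner_window in the frame of sleeve_center above 0.05 m and angle between the x axis of sleeve_center and the x axis of scanner_window, either way round below 0.21 rad and angle between sleeve_center's own z axis and vertical below 0.17 rad and height (world z) of sleeve_center above 0.1 m and contact force between sleeve and the fingers above 1 N and contact force between sleeve and scanner below 0.1 N and contact force between sleeve and rack below 0.1 N and linear speed of sleeve below 0.02 m/s and angular speed of sleeve below 0.15 rad/s and distance of each of filed_a_center, filed_b_center, mug, stapler from where it was at the start of the episode below 0.02 m); the arm keeps its last pose, push and grip.
It fails at once if the drive or the orange sleeve is dropped or laid down on the desk (height (world z) of drive_center below 0.045 m or height (world z) of sleeve_center below 0.034 m).
It fails at once if a grey sleeve, the mug or the stapler is shifted by more than 30 mm or knocked over (distance of any of filed_a_center, filed_b_center, mug, stapler from where it was at the start of the episode above 0.03 m or angle between any of filed_a_center, filed_b_center, mug, stapler's own z axis and vertical above 0.5 rad).
It also fails if it takes over 53 s, if anything falls off the work surface, if the arm or the gripper's body presses on something with over 40 N, if the wrist force passes 120 N, or if a joint passes its speed limit or range.

ROBOT

A 6-joint arm with a two-finger parallel gripper is mounted at the origin on the work surface. World frame = base frame: x ahead of the robot, y to its left, z up, the work surface at z = 0. Lengths are in m, angles in rad, forces in N, time in s.
With the tool pointing down it reaches from about 0.35 to 0.775 m from the base axis. Payload 7.3 kg.
Tool frame: the origin (TCP) lies on the centre line of the jaws, within the pads' length; the fingertips stand 17 mm ahead of it and the grasp point (between the pads) lies 2 mm behind it (robot.tip_extent is the distance from the TCP to the fingertips, in m); z points along the fingers, y is the line along which they close (so a half turn about z gives the same grasp; the last joint's range is limited). The gripper opens to 92 mm and grips with 3 to 60 N. Pads are 19 mm wide; open, the fingers measure 130 mm over their backs; the gripper's body (75 mm by 190 mm) begins 47 mm behind the grasp point.
Start: joints at [-0.146, 0.342, 1.524, -0, 1.275, -0.146], TCP at [0.525, 0, 0.244] pointing down, gripper open.
Joint ranges: [-2.53, 2.53], [-0.77, 2.02], [0.04, 2.7], [-1, 4.14], [0.28, 2.66], [-3.11, 3.11]. Speed limits (rad/s): [2.57, 2.57, 3.14, 3.14, 3.14, 3.14].

INTERFACE

Orientations are given as [roll, pitch, yaw] about the fixed x, y, z axes, in that order (R = Rz(yaw) Ry(pitch) Rx(roll)).
In Python, from cell import robot gives the robot as it stands.
- The arm moves only by the tool step_arm, never from a script. Its argument "motion" is a list of rows, each a list of 2 entries, a list of its own where there are three numbers: the shift along the tool's x, y, z in units of 60 mm (1.0 is 60 mm), then the turn about the tool's z in rad. In form: [[[x, y, z], spin], ...]. A call has 1 to 10 rows; each row is the pose to reach, as a shift and turn from the pose commanded when the call began, along the tool's axes at that moment; what a row does not reach only later rows make up. A row lasts 1/8 s, in which the tool goes at most 62.5 mm and 10.7 degrees, less where a joint would pass 70% of its speed; a pose out of reach is approached as far as the arm can. A call with a gripper value outside its range is refused whole. "hand" is the closure in counts, from 0 (fully open) to 255 (shut), set as the call begins (left out, the last holds). The fingers move at their own pace and stop on an object; "squeeze" is the grip in N (left out, the last holds). Time passes only in rows, so rows that repeat a pose let the fingers close. It gives the time, the measured TCP pose, the force, the opening and the grip force at its end, in the units of the state.
- robot.observe(): the state, without advancing time (a new reading comes with each control period).
- robot.read_camera(name): name is "scene" or "side" or "wrist"; returns a dict with "pixels" (384x512x3 uint8, red, green, blue), "intrinsics" (3x3 intrinsics, pixels), "k1" (the pictures are not rectified: a ray, as slopes to the right and down, at radius r is drawn at 1 + k1 r^2 times it, then the intrinsics apply), "xyz" and "rotation" of the camera in the world; the wrist camera has in their place "T_tool_cam" (4x4, takes a point from camera to tool coordinates, whose origin is the TCP and whose axes are the flange's). Camera axes: x right, y up, looking along -z (the intrinsics and any distortion apply to the point x, -y, -z); pixel columns grow to the right and rows downward; lengths in m; the calibration is good to about 2 mm. A picture is of the moment at which its call begins: read the wrist's pose just before it. There is no depth.
- robot.hand_in(): hands the job in; it is judged then, once.
The state is a dict: "time": time; "qpos": joint angles; "qvel": joint speeds; "joint_efforts": joint torques, N m; "tool_pos": TCP position; "tool_rot": TCP orientation; "contact_force": force on the tool from outside, world axes, zero at the start; "torque": the same for the moment, N m; "opening": finger opening in m; "grip_force": force on a finger pad.
Only numpy, scipy, OpenCV 4.12 (cv2) and the standard library are available. Lean on these libraries where they do the work, as an engineer would, in place of code of your own. Each camera call takes 0.05 s, during which the arm holds its last target. There are 200 camera calls.

## Working session

There is one attempt and no reset: what is moved stays moved. The work goes in short steps, Python scripts to look and compute and a tool call to move; the robot and the scene stay as the last step left them, time stands still between calls to the robot, and variables do not carry over. Pictures are saved under pics/ and viewed, at most 10 in all, crops included, and the job is handed in when it is done.

Besides the shell and the picture viewer there is one more tool, called after "Emit:" in YAML: its name, and indented under it one key for each argument. step_arm: Moves the arm, as the interface text tells. Its arguments: {"type":"object","properties":{"motion":{"type":"array"},"hand":{"type":"number"},"squeeze":{"type":"number"}},"required":["motion"]}

```bash
mkdir -p pics; ls
cat > h.py <<'E'
import numpy as np, cv2
from scipy.spatial.transform import Rotation as R
from cell import robot
def cam(name):
    s=robot.observe(); c=robot.read_camera(name)
    if 'T_tool_cam' in c:
        T=np.eye(4); T[:3,:3]=R.from_euler('xyz',s['tool_rot']).as_matrix(); T[:3,3]=s['tool_pos']
        T=T@np.array(c['T_tool_cam'])
    else:
        T=np.eye(4); r=np.array(c['rotation']); T[:3,:3]=r if r.shape==(3,3) else R.from_euler('xyz',r).as_matrix(); T[:3,3]=c['xyz']
    return dict(px=np.array(c['pixels']),K=np.array(c['intrinsics']),k1=c['k1'],T=T)
def ray(c,p):
    p=np.atleast_2d(np.array(p,float)); 
    x=cv2.undistortPoints(p.reshape(-1,1,2),c['K'],np.array([c['k1'],0,0,0.])).reshape(-1,2)
    d=np.c_[x[:,0],-x[:,1],-np.ones(len(x))]@c['T'][:3,:3].T
    return c['T'][:3,3],d
def onz(c,p,z):
    o,d=ray(c,p); return o+d*((z-o[2])/d[:,2])[:,None]
def proj(c,P):
    q=(np.atleast_2d(P)-c['T'][:3,3])@c['T'][:3,:3]
    return cv2.projectPoints(np.c_[q[:,0],-q[:,1],-q[:,2]],np.zeros(3),np.zeros(3),c['K'],np.array([c['k1'],0,0,0.]))[0].reshape(-1,2)
def tri(c1,p1,c2,p2):
    o1,d1=ray(c1,p1);o2,d2=ray(c2,p2);d1=d1[0];d2=d2[0]
    t=np.linalg.lstsq(np.c_[d1,-d2],o2-o1,rcond=None)[0]
    a,b=o1+t[0]*d1,o2+t[1]*d2
    return (a+b)/2,np.linalg.norm(a-b)
def save(c,n): cv2.imwrite('pics/'+n,c['px'][:,:,::-1])
E
python3 - <<'E'
from h import *
s=robot.observe();print(s)
cs=[cam(n) for n in('scene','side')]
for c in cs: print(c['K'],c['k1'],c['T'])
import pickle;pickle.dump(cs,open('c0.pkl','wb'))
cv2.imwrite('pics/a.png',np.hstack([c['px'] for c in cs])[:,:,::-1])
for n,c in zip('sd',cs): save(c,n+'0.png')
E
```

```text
pics
{'time': 0.0, 'qpos': array([-1.46015792e-01,  3.42745193e-01,  1.52504257e+00,  3.50427947e-06,
        1.27539384e+00, -1.46026437e-01]), 'qvel': array([ 0.00135227, -0.00011758, -0.00061898,  0.0003602 , -0.00053388,
       -0.00010902]), 'joint_efforts': array([ 7.61924657e-04, -4.31245601e+01, -2.44219762e+01,  7.17750052e-02,
        5.59406646e-02, -1.04314388e-04]), 'tool_pos': array([5.24608917e-01, 7.25017219e-05, 2.43024366e-01]), 'tool_rot': array([-3.14002111e+00, -2.34519327e-04,  1.57080576e+00]), 'contact_force': array([-0.15065991,  0.54842998,  0.48269918]), 'torque': array([-0.00293128, -0.00792699,  0.03266867]), 'grip_force': 0.0, 'opening': 0.09154099630356129}
[[380.58655139   0.         251.96277704]
 [  0.         380.58655139 195.4079328 ]
 [  0.           0.           1.        ]] 0.04462990171775609 [[-0.05761901 -0.68041695  0.73055651  1.27844484]
 [ 0.99831726 -0.0440593   0.03770188  0.09168595]
 [ 0.00653481  0.73149952  0.68181064  0.7987723 ]
 [ 0.          0.          0.          1.        ]]
[[373.30391778   0.         253.02211295]
 [  0.         373.30391778 190.66746458]
 [  0.           0.           1.        ]] -0.0701350087574615 [[ 0.82784861  0.31282711 -0.46562419  0.02761693]
 [-0.56081283  0.44309258 -0.69939827 -0.65656957]
 [-0.01247612  0.8401239   0.54225103  0.67363815]
 [ 0.          0.          0.          1.        ]]
```

View pics/s0.png

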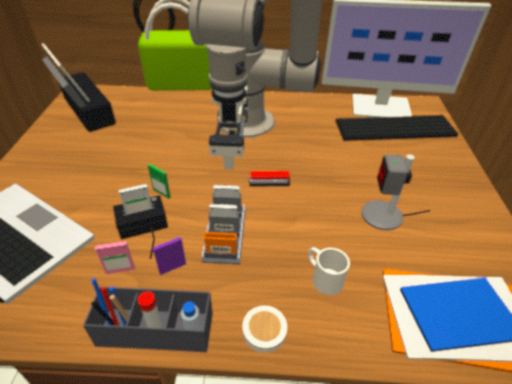

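View pics/d0.png

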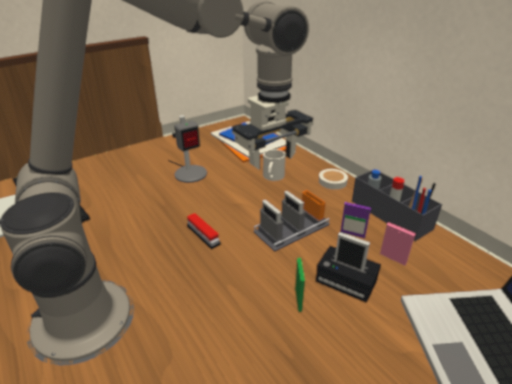

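The scene view shows the dock with the drive at (140,200), the rack at (223,230) with the orange sleeve nearest the camera at (221,243), and the scanner head at (393,175) with its red window facing left (-y). The side view shows the drive at (352,250), the orange sleeve at (314,205) and the window at (190,138). Next I'll zoom in.

Run:
```python
import pickle; from h import *
cs=pickle.load(open('c0.pkl','rb'))
a,b=cs[0]['px'],cs[1]['px']
f=lambda im,x,y,w,h:cv2.resize(im[y:y+h,x:x+w],(400,300),interpolation=cv2.INTER_CUBIC)
o=np.vstack([np.hstack([f(a,105,170,160,120),f(a,350,135,80,60)]),np.hstack([f(b,250,180,160,120),f(b,150,105,80,60)])])
cv2.imwrite('pics/z.png',o[:,:,::-1])
```

```text
(no output)
```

View pics/z.png

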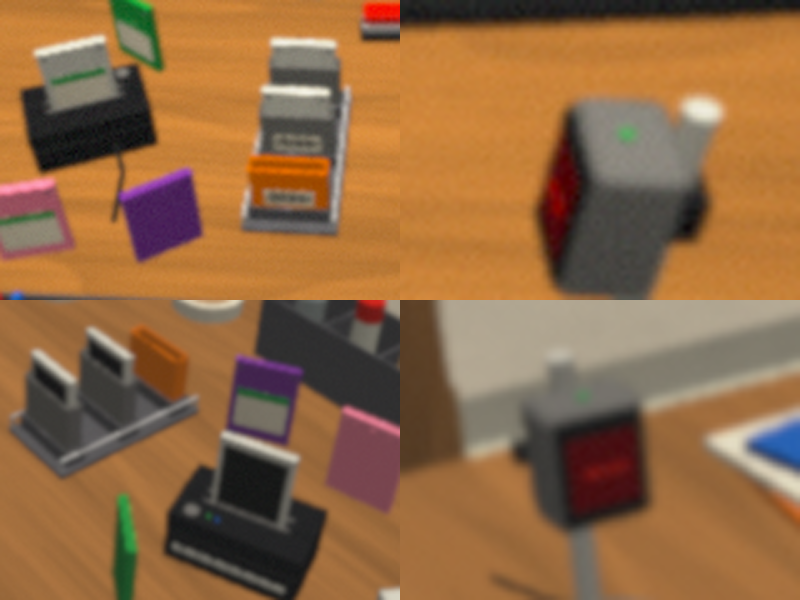

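The zoom shows the drive's top edge from (37,48) to (103,40) top-left, and the orange mouth at about (288,160) in the same panel. The window centre is at (560,200) in the scene panel and (605,470) in the side panel. All labels face +x (toward the scene camera).

Run:
```python
import pickle; from h import *
cs=pickle.load(open('c0.pkl','rb')); np.set_printoptions(precision=4,suppress=True)
S=lambda x,y:(105+x/2.5,170+y/2.5); D=lambda x,y:(250+x/2.5,180+(y-300)/2.5)
S2=lambda x,y:(350+(x-400)/5,135+y/5); D2=lambda x,y:(150+(x-400)/5,105+(y-300)/5)
print('drive',onz(cs[0],[S(37,50),S(104,40)],.138), onz(cs[1],[D(221,435),D(297,460)],.138))
print('orange',onz(cs[0],[S(249,160),S(329,160)],.082),onz(cs[1],[D(134,329),D(185,371)],.082))
print('rack edges',onz(cs[0],[S(245,225),S(337,230)],.026))
print('window',tri(cs[0],S2(560,200),cs[1],D2(605,470)))
for n,a,b in [('top far',(572,108),(565,425)),('top near',(588,182),(642,402)),('bot near',(565,290),(648,508))]: print(n,tri(cs[0],S2(*a),cs[1],D2(*b)))
```

```text
drive [[ 0.572  -0.2841  0.138 ]
 [ 0.5523 -0.2203  0.138 ]] [[ 0.5435 -0.2244  0.138 ]
 [ 0.5731 -0.2871  0.138 ]]
orange [[ 0.6585 -0.0573  0.082 ]
 [ 0.6536  0.022   0.082 ]] [[ 0.653   0.0176  0.082 ]
 [ 0.6434 -0.0784  0.082 ]]
rack edges [[ 0.696  -0.0601  0.026 ]
 [ 0.6965  0.0327  0.026 ]]
window (array([0.4842, 0.3941, 0.1524]), np.float64(0.0009624524167837293))
top far (array([0.4591, 0.3945, 0.1923]), np.float64(0.002241037307373708))
top near (array([0.516 , 0.3933, 0.1919]), np.float64(0.0034395574981037074))
bot near (array([0.5143, 0.3993, 0.1146]), np.float64(0.0010558855568619742))
```

Emit:
step_arm:
  motion:
    - [[-1,0.15,0],-0.15]
    - [[-2,0.3,0],-0.33]
    - [[-3,0.45,0],-0.33]
    - [[-4.2,0.55,0],-0.33]
    - [[-4.2,0.55,0],-0.33]
    - [[-4.2,0.55,0],-0.33]
    - [[-4.2,0.55,0],-0.33]

```text
time: 0.98
tool_pos: [0.5581, -0.2503, 0.2437]
tool_rot: [-3.142, -0.001, 1.902]
contact_force: [0.1, 0.0, 0.5]
opening: 0.0923
grip_force: 0.0
```

Run:
```python
from h import *
np.set_printoptions(precision=4,suppress=True)
import pickle
c=cam('wrist'); pickle.dump(c,open('w1.pkl','wb')); save(c,'w1.png'); print(c['K'],c['k1'],c['T'],robot.observe()['tool_pos'])
print(proj(c,[[.560,-.254,.138]]))
```

```text
[[312.9158   0.     252.7023]
 [  0.     312.9158 189.7462]
 [  0.       0.       1.    ]] -0.07870776107919264 [[ 0.946  -0.3113 -0.0903  0.5329]
 [ 0.3241  0.9081  0.2653 -0.178 ]
 [-0.0006 -0.2802  0.9599  0.3855]
 [ 0.      0.      0.      1.    ]] [ 0.5582 -0.2502  0.2439]
[[254.0813 199.429 ]]
```

View pics/w1.png

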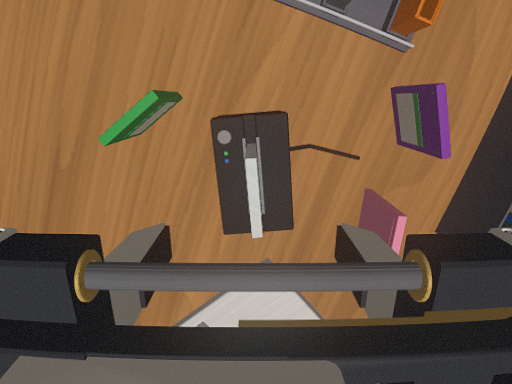

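The wrist view shows the drive's bright top edge from about (251,157) to (257,237), and the dock top with corners (212,118), (288,112), (293,229) and (222,234). The fingers straddle it on both sides.

Run:
```python
from h import *
import pickle
np.set_printoptions(precision=4,suppress=True)
c=pickle.load(open('w1.pkl','rb'))
roi=c['px'][140:245,235:275]; g=roi.min(2); 
m=(g>185).astype(np.uint8); n,l,st,_=cv2.connectedComponentsWithStats(m); k=1+st[1:,4].argmax()
ys,xs=np.where(l==k); P=onz(c,np.c_[xs+235,ys+140],.138)
r=cv2.minAreaRect(P[:,:2].astype(np.float32)*1000); print(st[k],r); print(cv2.boxPoints(r))
Q=onz(c,[(212,118),(288,112),(293,229),(222,234)],.06);print(Q,Q.mean(0),np.linalg.norm(np.diff(Q,axis=0),axis=1))
```

```text
[ 10  19  17  79 786] ((559.6707763671875, -253.87509155273438), (8.459355354309082, 68.49937438964844), 23.779321670532227)
[[ 541.9902 -224.2385]
 [ 569.6102 -286.9226]
 [ 577.3514 -283.5117]
 [ 549.7314 -220.8275]]
[[ 0.4995 -0.2093  0.06  ]
 [ 0.5708 -0.1785  0.06  ]
 [ 0.6215 -0.2969  0.06  ]
 [ 0.5476 -0.3287  0.06  ]] [ 0.5598 -0.2533  0.06  ] [0.0777 0.1288 0.0805]
```

Emit:
step_arm:
  motion:
    - [[-0.06,0,0.5],-0.085]
    - [[-0.06,0,1.0],-0.085]
    - [[-0.06,0,1.5],-0.085]
    - [[-0.06,0,1.8],-0.085]
    - [[-0.06,0,1.91],-0.085]
    - [[-0.06,0,1.91],-0.085]
    - [[-0.06,0,1.91],-0.085]
  hand: 150
  squeeze: 15

```text
time: 1.9
tool_pos: [0.5598, -0.2554, 0.1303]
tool_rot: [3.14, 0.002, 1.986]
contact_force: [0.9, 0.0, -0.0]
opening: 0.0382
grip_force: 0.0
```

Emit:
step_arm:
  motion:
    - [[0,0,0],0]
    - [[0,0,0],0]
    - [[0,0,0],0]
    - [[0,0,0],0]
    - [[0,0,0],0]
    - [[0,0,0],0]
    - [[0,0,0],0]
  hand: 255
  squeeze: 30

```text
time: 2.78
tool_pos: [0.5594, -0.2554, 0.1292]
tool_rot: [3.141, 0.0, 1.986]
contact_force: [1.2, 0.3, 0.6]
opening: 0.0096
grip_force: 30.0
```

Emit:
step_arm:
  motion:
    - [[0,0,-0.1],0]
    - [[0,0,-0.25],0]
    - [[0,0,-0.45],0]
    - [[0,0,-0.75],0]
    - [[0,0,-1.1],0]
    - [[0,0,-1.5],0]
    - [[0,0,-1.8],0]
    - [[0,0,-1.8],0]
    - [[0,0,-1.8],0]

```text
time: 3.9
tool_pos: [0.5587, -0.2553, 0.2366]
tool_rot: [-3.141, -0.001, 1.986]
contact_force: [0.7, 1.0, -1.2]
opening: 0.0096
grip_force: 30.0
```

Emit:
step_arm:
  motion:
    - [[0.4,0.5,0],0.1]
    - [[0.9,1.2,0],0.25]
    - [[1.4,1.9,0],0.415]
    - [[1.75,2.4,0],0.415]
    - [[1.86,2.59,0],0.415]
    - [[1.86,2.59,0],0.415]
    - [[1.86,2.59,0],0.415]
    - [[1.86,2.59,0],0.415]

```text
time: 4.9
tool_pos: [0.6559, -0.092, 0.2372]
tool_rot: [-3.141, 0.0, 1.569]
contact_force: [-0.1, 0.6, -0.7]
opening: 0.0094
grip_force: 30.0
```

Run:
```python
from h import *
np.set_printoptions(precision=4,suppress=True)
import pickle
c=cam('wrist'); pickle.dump(c,open('w2.pkl','wb')); save(c,'w2.png')
```

```text
(no output)
```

View pics/w2.png

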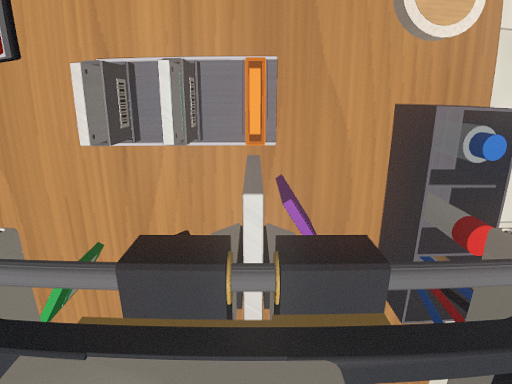

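The wrist view shows the orange mouth from about (246,58) to (265,144). The held drive's top is at (253,195) and its bottom edge is at about (253,157).

Run:
```python
from h import *
import pickle
np.set_printoptions(precision=4,suppress=True)
c=pickle.load(open('w2.pkl','rb'))
hsv=cv2.cvtColor(c['px'],cv2.COLOR_RGB2HSV)
m=((hsv[...,0]>5)&(hsv[...,0]<18)&(hsv[...,1]>215)).astype(np.uint8); m[:40]=0;m[160:]=0;m[:,:230]=0;m[:,290:]=0
n,l,st,_=cv2.connectedComponentsWithStats(m); k=1+st[1:,4].argmax(); ys,xs=np.where(l==k)
for z in(.082,):
  P=onz(c,np.c_[xs,ys],z); r=cv2.minAreaRect(P[:,:2].astype(np.float32)*1000); print(st[k],r)
for y in range(54,150,8): print(y,[tuple(p) for p in c['px'][y,240:270:2]][0:0], ''.join('#' if v else '.' for v in m[y,236:276]))
# image region of drive end
g=c['px'][:,:,:].mean(2)
for y in (158,165,175,185,192,196,200,206): print(y,g[y,236:272:1].astype(int))
# rack outer
Q=onz(c,[(73,63),(276,57),(277,144),(80,146)],.026);print(Q)
# predicted drive corners, assuming centre on TCP +0..: 
s=np.array([.6559,-.092,.2372])
for off in(0,.002): print(proj(c,[s+[dx,.035+off,dz] for dz in(.009,-.091) for dx in(-.00475,.00475)]))
```

```text
[246  89   1   1   1] ((649.2826538085938, -6.868463039398193), (0.0, 0.0), 0.0)
54 [] ........................................
62 [] ........................................
70 [] ........................................
78 [] ........................................
86 [] ........................................
94 [] ........................................
102 [] ........................................
110 [] ........................................
118 [] ........................................
126 [] ........................................
134 [] ........................................
142 [] ........................................
158 [141 135 134 134 132 130 133 133 135 136 130 119 114 115 113 116 116 113
 117 113 118 117 115 112 126 127 122 118 122 123 125 124 120 121 119 117]
165 [138 137 133 136 131 130 132 134 134 131 119 117 116 117 116 117 115 117
 113 111 119 116 119 117 120 121 124 121 121 123 125 123 124 122 118 122]
175 [138 138 132 132 131 135 134 136 129 119 116 118 119 118 117 119 120 117
 122 116 121 113 116 114 115 120 122 120 124 124 124 121 121 119 123 1
[... 337 characters left out ...]
5 197 219 220 218 217 219 219 220 221 219 219
 219 218 221 219 220 219 219 222 209 150 123 123 128 131 128 130 132 131]
200 [139 138 136 135 134 134 134 192 218 217 216 217 217 218 220 219 219 219
 219 219 221 221 221 219 221 220 207 140 123 123 130 132 133 133 131 133]
206 [140 137 136 135 135 131 145 189 214 216 216 217 218 218 218 217 216 216
 217 217 215 218 219 220 219 221 207 142 123 126 128 133 135 131 134 134]
[[ 0.4591  0.026   0.026 ]
 [ 0.6801  0.0276  0.026 ]
 [ 0.6826 -0.0651  0.026 ]
 [ 0.4549 -0.0655  0.026 ]]
[[243.1804 195.5057]
 [264.5529 195.4474]
 [247.1982 155.7346]
 [259.8339 155.698 ]]
[[243.1272 191.194 ]
 [264.5872 191.1351]
 [247.1774 153.0997]
 [259.8415 153.0629]]
```

Run:
```python
from h import *
import pickle
np.set_printoptions(precision=4,suppress=True)
c=pickle.load(open('w2.pkl','rb'))
hsv=cv2.cvtColor(c['px'],cv2.COLOR_RGB2HSV)
print(c['px'][100,238:272].tolist())
print([hsv[y,x].tolist() for y,x in((80,248),(100,255),(100,263),(60,255),(142,255),(40,255))])
```

```text
[[124, 116, 120], [120, 113, 117], [124, 116, 119], [125, 117, 122], [110, 97, 98], [120, 107, 113], [119, 114, 125], [213, 127, 75], [207, 119, 44], [203, 122, 54], [184, 105, 40], [217, 134, 60], [243, 156, 68], [245, 161, 73], [243, 156, 64], [244, 158, 70], [244, 159, 70], [243, 158, 69], [244, 156, 68], [243, 158, 66], [244, 160, 70], [248, 164, 68], [208, 125, 53], [141, 79, 44], [208, 122, 48], [196, 109, 41], [213, 124, 44], [187, 122, 78], [137, 119, 122], [106, 95, 97], [125, 115, 117], [127, 117, 120], [128, 121, 122], [127, 118, 120]]
[[13, 189, 188], [15, 183, 243], [13, 202, 196], [14, 199, 205], [14, 190, 193], [15, 141, 168]]
```

Run:
```python
from h import *
import pickle
np.set_printoptions(precision=4,suppress=True)
c=pickle.load(open('w2.pkl','rb'))
hsv=cv2.cvtColor(c['px'],cv2.COLOR_RGB2HSV)
m=(hsv[...,1]>155)&(hsv[...,0]<22)&(hsv[...,2]>120); m=m.astype(np.uint8); m[:50]=0;m[152:]=0;m[:,:238]=0;m[:,274:]=0
n,l,st,_=cv2.connectedComponentsWithStats(m); k=1+st[1:,4].argmax(); cn=cv2.findContours((l==k).astype(np.uint8),0,1)[0][0][:,0,:].astype(float)
P=onz(c,cn,.082)
r=cv2.minAreaRect(P[:,:2].astype(np.float32)*1000); print(st[k],r)
for y in (64,80,100,120,138):
  xs=np.where(l[y]==k)[0]; print(y,onz(c,[(xs.min()-.5,y),(xs.max()+.5,y)],.082)[:,:2].ravel())
print(onz(c,[(255,st[k][1]-.5),(255,st[k][1]+st[k][3]-.5)],.082))
```

```text
[ 245   58   21   88 1759] ((657.4031982421875, -19.111164093017578), (78.18803405761719, 18.29882049560547), 89.4871597290039)
64 [0.6481 0.0148 0.6669 0.0148]
80 [0.648 0.001 0.667 0.001]
100 [ 0.6478 -0.0166  0.6662 -0.0167]
120 [ 0.6486 -0.0347  0.6663 -0.0348]
138 [ 0.6484 -0.0515  0.6664 -0.0515]
[[ 0.6575  0.0204  0.082 ]
 [ 0.6574 -0.0586  0.082 ]]
```

Emit:
step_arm:
  motion:
    - [[0.4,0.03,0],0]
    - [[0.9,0.03,0],0]
    - [[1.15,0.03,0],0]
    - [[1.217,0.03,0.2],0]
    - [[1.217,0.03,0.5],0]
    - [[1.217,0.03,0.8],0]
    - [[1.217,0.03,0.8],0]

```text
time: 5.82
tool_pos: [0.6571, -0.0181, 0.1868]
tool_rot: [-3.137, -0.0, 1.57]
contact_force: [-0.4, 0.5, -1.0]
opening: 0.0092
grip_force: 30.0
```

Run:
```python
from h import *
o=[]
a=cam('scene');b=cam('side')
p=proj(a,[.657,-.02,.1])[0].astype(int);q=proj(b,[.657,-.02,.1])[0].astype(int)
f=lambda im,p:cv2.resize(im[p[1]-50:p[1]+50,p[0]-40:p[0]+40],(400,500),interpolation=cv2.INTER_CUBIC)
w=cam('wrist');save(w,'w3.png')
cv2.imwrite('pics/i1.png',np.hstack([f(a['px'],p),f(b['px'],q)])[:,:,::-1]);print(p,q)
```

```text
[219 229] [313 191]
```

View pics/i1.png

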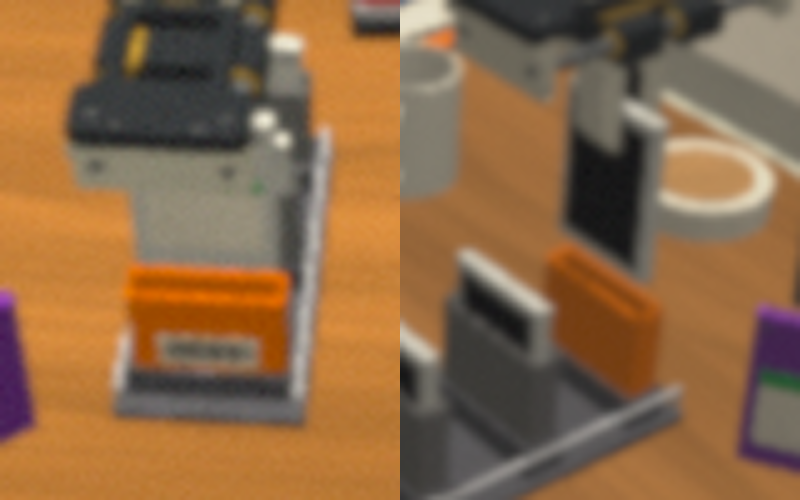

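The drive hangs over the orange mouth in both views. In the scene crop the drive spans x 135–285 and the sleeve 128–290, so they are centred. I'll lower it.

Emit:
step_arm:
  motion:
    - [[0,0,0.1],0]
    - [[0,0,0.2],0]
    - [[0,0,0.3],0]
    - [[0,0,0.4],0]
    - [[0,0,0.5],0]
    - [[0,0,0.5],0]

```text
time: 6.72
tool_pos: [0.6579, -0.0176, 0.1584]
tool_rot: [-3.14, -0.0, 1.571]
contact_force: [0.2, -0.5, -1.7]
opening: 0.0093
grip_force: 30.0
```

Emit:
step_arm:
  motion:
    - [[0,0,0.12],0]
    - [[0,0,0.25],0]
    - [[0,0,0.38],0]
    - [[0,0,0.5],0]
    - [[0,0,0.62],0]
    - [[0,0,0.74],0]
    - [[0,0,0.84],0]
    - [[0,0,0.92],0]
    - [[0,0,0.92],0]

```text
time: 7.85
tool_pos: [0.658, -0.0176, 0.1035]
tool_rot: [-3.141, -0.0, 1.571]
contact_force: [0.0, 0.3, -1.6]
opening: 0.0099
grip_force: 30.0
```

Continuing in small steps until it touches the bottom.

Emit:
step_arm:
  motion:
    - [[0,0,0.02],0]
    - [[0,0,0.04],0]
    - [[0,0,0.05],0]
    - [[0,0,0.05],0]

```text
time: 8.35
tool_pos: [0.6583, -0.0176, 0.1012]
tool_rot: [3.141, 0.0, 1.571]
contact_force: [-1.1, 0.3, 0.9]
opening: 0.0092
grip_force: 30.0
```

Emit:
step_arm:
  motion:
    - [[0,0,0],0]
    - [[0,0,0],0]
    - [[0,0,0],0]
    - [[0,0,0.15],0]
    - [[0,0,0.3],0]
    - [[0,0,0.4],0]
    - [[0,0,0.48],0]
    - [[0,0,0.48],0]
  hand: 150

```text
time: 9.35
tool_pos: [0.658, -0.0176, 0.0716]
tool_rot: [-3.141, -0.0, 1.571]
contact_force: [-0.4, -0.2, -0.0]
opening: 0.0381
grip_force: 0.0
```

Run:
```python
from h import *
b=cam('side');a=cam('scene')
p=proj(a,[.657,-.02,.1])[0].astype(int);q=proj(b,[.657,-.02,.1])[0].astype(int)
f=lambda im,p:cv2.resize(im[p[1]-50:p[1]+50,p[0]-40:p[0]+40],(400,500),interpolation=cv2.INTER_CUBIC)
cv2.imwrite('pics/i2.png',np.hstack([f(a['px'],p),f(b['px'],q)])[:,:,::-1])
# predicted image of drive top corners and rim corners if home (pixels in the crop, side/scene)
for c,r in((a,p),(b,q)): print(((proj(c,[[.6574+x,-.019+y,z] for z,w in((.110,.035),(.082,.0395)) for x in(0,) for y in(-w,w)])-r+[40,50])*5).astype(int).tolist())
```

```text
[[130, 235], [273, 242], [126, 273], [284, 280]]
[[247, 265], [163, 210], [248, 311], [155, 248]]
```

View pics/i2.png

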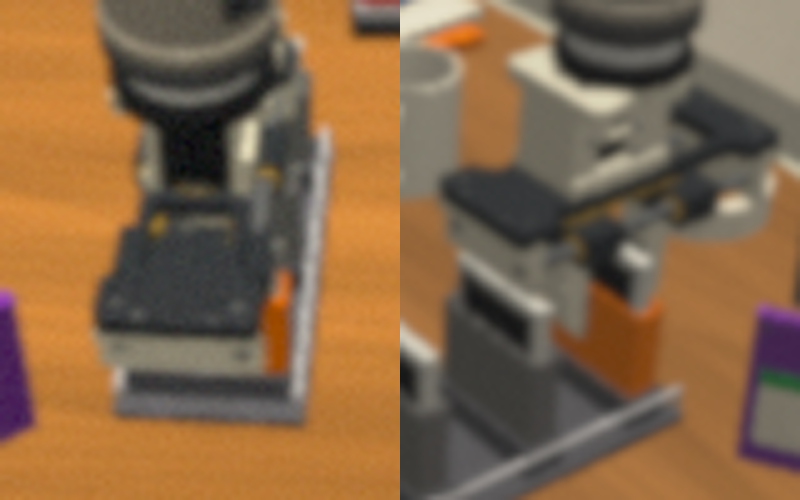

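In the side crop the drive top corner sits at (245,258) and the rim corner at (255,300). That matches the 28 mm protrusion, so the drive is home. I'll grip the sleeve and lift.

Emit:
step_arm:
  motion:
    - [[0,0,0],0]
    - [[0,0,0],0]
    - [[0,0,0],0]
    - [[0,0,0],0]
    - [[0,0,0],0]
    - [[0,0,0],0]
  hand: 255
  squeeze: 35

```text
time: 10.2
tool_pos: [0.6583, -0.0176, 0.0724]
tool_rot: [3.141, 0.0, 1.571]
contact_force: [-0.6, 0.5, 2.9]
opening: 0.0183
grip_force: 35.0
```

Emit:
step_arm:
  motion:
    - [[0,0,-0.08],0]
    - [[0,0,-0.2],0]
    - [[0,0,-0.4],0]
    - [[0,0,-0.7],0]
    - [[0,0,-1.1],0]
    - [[0,0,-1.5],0]
    - [[0,0,-1.9],0]
    - [[0,0,-2.2],0]
    - [[0,0,-2.2],0]

```text
time: 11.32
tool_pos: [0.6591, -0.0177, 0.207]
tool_rot: [3.137, 0.001, 1.571]
contact_force: [0.1, -0.6, -2.8]
opening: 0.0186
grip_force: 35.0
```

Emit:
step_arm:
  motion:
    - [[0.3,-0.2,-0.3],0]
    - [[0.9,-0.6,-0.7],0]
    - [[1.6,-1.0,-0.7],0]
    - [[2.3,-1.4,-0.7],0]
    - [[3.0,-1.8,-0.7],0]
    - [[3.7,-2.2,-0.7],0]
    - [[4.3,-2.6,-0.7],0]
    - [[4.8,-2.85,-0.7],0]
    - [[4.95,-2.9,-0.7],0]
    - [[4.95,-2.9,-0.7],0]

```text
time: 12.58
tool_pos: [0.4837, 0.2798, 0.2463]
tool_rot: [3.141, 0.0, 1.572]
contact_force: [-0.5, -1.0, -1.9]
opening: 0.0178
grip_force: 35.0
```

Run:
```python
from h import *
import pickle
w=cam('wrist');a=cam('scene');b=cam('side'); pickle.dump((w,a,b),open('w4.pkl','wb'))
f=lambda im,x,y,w,h:cv2.resize(im[y:y+h,x:x+w],(400,300),interpolation=cv2.INTER_CUBIC)
o=np.hstack([f(w['px'],0,0,512,384),f(b['px'],150,105,80,60)])
o2=np.hstack([f(a['px'],320,115,120,90),f(w['px'],180,0,200,150)])
cv2.imwrite('pics/w4.png',np.vstack([o,o2])[:,:,::-1])
```

```text
(no output)
```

View pics/w4.png

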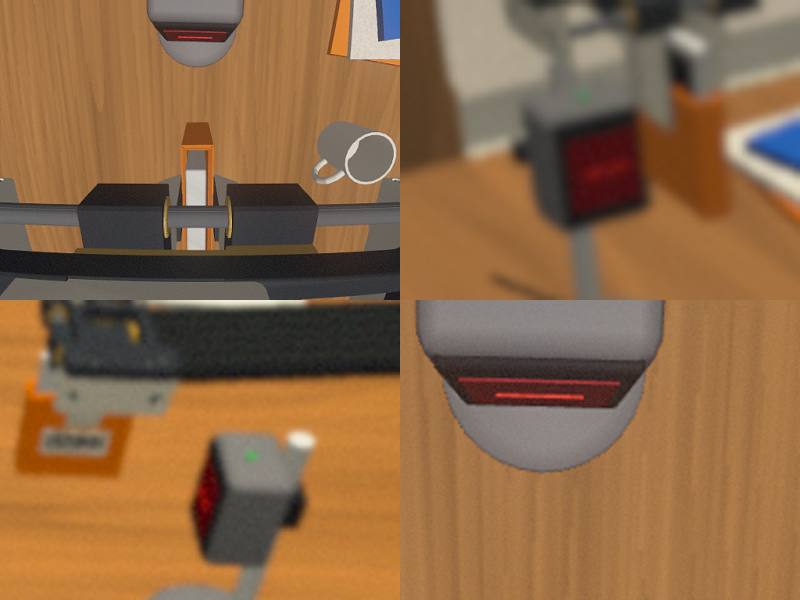

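The wrist view (bottom-right panel) shows the scanner head from above. The front's lower edge runs from about (472,402) to (608,408), and the red bar from (497,395) to (583,400). The sleeve is held upright with the drive in it.

Run:
```python
from h import *
import pickle
np.set_printoptions(precision=4,suppress=True)
w,a,b=pickle.load(open('w4.pkl','rb'))
W=lambda x,y:(180+(x-400)/2,(y-300)/2)
hsv=cv2.cvtColor(w['px'],cv2.COLOR_RGB2HSV)
def bar(m):
  n,l,st,_=cv2.connectedComponentsWithStats(m.astype(np.uint8));k=1+st[1:,4].argmax();ys,xs=np.where(l==k);return st[k],xs,ys
m=(w['px'][...,0]>200)&(w['px'][...,1]<110); m[60:]=0; m[:,:180]=0; m[:,330:]=0
s,xs,ys=bar(m); print(s); p=np.polyfit(xs,ys,1); e=[(x,np.polyval(p,x)) for x in(xs.min(),xs.max())]
def rep(n,e,z):
  P=onz(w,e,z);d=P[1]-P[0];print(n,P.mean(0),'len',np.linalg.norm(d),'yaw',np.degrees(np.arctan2(-d[1],d[0])) )
rep('bar',e,.1524)
rep('bot',[W(472,402),W(608,408)],.11)
rep('topfront',[W(437,360),W(645,362)],.195)
# heights: triangulate bar centre with side
m2=(b['px'][...,0].astype(int)-b['px'][...,1]>60)&(b['px'][...,1]<60); m2[:105]=0;m2[165:]=0;m2[:,:150]=0;m2[:,195+10:]=0
s2,x2,y2=bar(m2); print(s2,x2.mean(),y2.mean())
m3=(a['px'][...,0].astype(int)-a['px'][...,1]>60)&(a['px'][...,1]<60); m3[:150]=0;m3[205:]=0;m3[:,:370]=0;m3[:,395:]=0
s3,x3,y3=bar(m3);print(s3,x3.mean(),y3.mean())
print(tri(w,np.mean(e,0),b,(x2.mean(),y2.mean())),tri(a,(x3.mean(),y3.mean()),b,(x2.mean(),y2.mean())))
```

```text
[244  48  27   1  27]
bar [0.486  0.3912 0.1524] len 0.018283952232495262 yaw -0.055871790260523475
bot [0.4807 0.394  0.11  ] len 0.056673633356610964 yaw 2.43902488232178
topfront [0.4817 0.3946 0.195 ] len 0.0594059036731919 yaw 0.5560387096319374
[186 136  11   6  48] 190.70833333333334 138.4375
[379 164   6  19  69] 381.3768115942029 173.30434782608697
(array([0.4841, 0.3915, 0.1559]), np.float64(0.003980930044341562)) (array([0.4822, 0.3918, 0.1561]), np.float64(0.00035517835952105935))
```

Run:
```python
from h import *
import pickle
np.set_printoptions(precision=4,suppress=True)
w,a,b=pickle.load(open('w4.pkl','rb'))
I=w['px'].astype(int)
xs=np.arange(225,278); ys=[]
sub=(I[42:53,:,0]-I[42:53,:,1]-60).clip(0)
for x in xs: v=sub[:,x]; ys.append((v*np.arange(42,53)).sum()/max(v.sum(),1))
cand=[(x,y) for x,y in zip(xs,ys) if sub[:,x].max()>100 and sub[:,x].argmax()+42>=46]; c=np.array(cand); print(c[[0,-1]],len(c))
pk=np.array([(x,42+np.average(np.arange(11),weights=(sub[:,x].astype(float))**4+1e-9)) for x in c[:,0].astype(int)])
p=np.polyfit(pk[:,0],pk[:,1],1); e=[(x,np.polyval(p,x)) for x in(230,270)]
P=onz(w,e,.155);d=P[1]-P[0];print(e,P,np.degrees(np.arctan2(-d[1],d[0])),'bar centre',onz(w,[(c[[0,-1],0].mean(),np.polyval(p,c[[0,-1],0].mean()))],.155))
```

```text
[[229.      47.0303]
 [229.      47.0303]] 1
[(230, np.float64(47.11998034530808)), (270, np.float64(51.22629671526956))] [[0.4672 0.3914 0.155 ]
 [0.495  0.3887 0.155 ]] 5.610384638693027 bar centre [[0.4665 0.3915 0.155 ]]<stdin>:11: RankWarning: Polyfit may be poorly conditioned
```

Emit:
step_arm:
  motion:
    - [[0.07,-0.12,0],-0.15]
    - [[0.07,-0.12,0],-0.32]
    - [[0.07,-0.12,0],-0.49]
    - [[0.07,-0.12,0],-0.66]
    - [[0.07,-0.12,0],-0.83]
    - [[0.07,-0.12,0],-1.0]
    - [[0.07,-0.12,0],-1.17]
    - [[0.07,-0.12,0],-1.33]
    - [[0.07,-0.12,0],-1.46]
    - [[0.07,-0.12,0],-1.527]

```text
time: 13.98
tool_pos: [0.4776, 0.2825, 0.246]
tool_rot: [-3.141, -0.0, 3.099]
contact_force: [0.0, 0.0, -2.2]
opening: 0.0182
grip_force: 35.0
```

Emit:
step_arm:
  motion:
    - [[0,0,0.15],0]
    - [[0,0,0.4],0]
    - [[0,0,0.7],0]
    - [[0,0,0.95],0]
    - [[0,0,1.05],0]
    - [[0,0,1.05],0]
    - [[0,0,1.05],0]
    - [[0,0,1.05],0]

```text
time: 14.98
tool_pos: [0.4773, 0.2838, 0.1837]
tool_rot: [3.141, 0.001, 3.098]
contact_force: [0.4, -0.6, -1.7]
opening: 0.0181
grip_force: 35.0
```

Run:
```python
from h import *
import pickle
a=cam('scene');b=cam('side'); pickle.dump((a,b),open('w5.pkl','wb'))
f=lambda im,x,y,w,h:cv2.resize(im[y:y+h,x:x+w],(400,400),interpolation=cv2.INTER_CUBIC)
cv2.imwrite('pics/w5.png',np.hstack([f(a['px'],320,110,120,120),f(b['px'],150,70,120,120)])[:,:,::-1])
print(robot.observe()['qpos'])
```

```text
[ 3.98350246e-01  4.49739878e-01  1.53152255e+00 -8.86283217e-05
  1.15939462e+00 -1.12858798e+00]
```

View pics/w5.png

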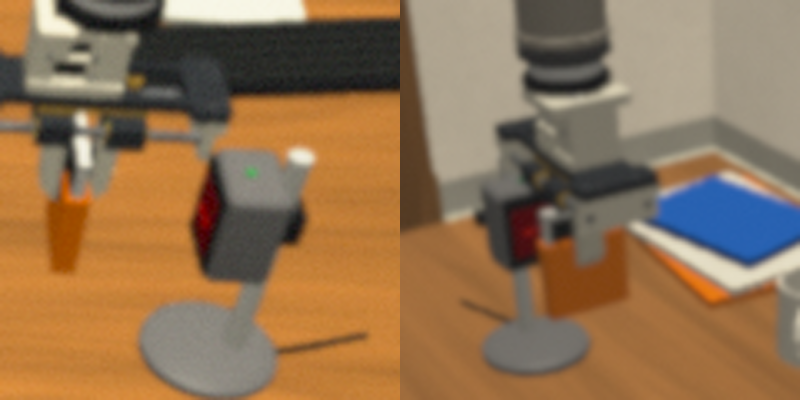

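The sleeve is upright with the label side facing the red window, and the head is clear. A quick height check on its near bottom corner, at (62,270) in the left panel and (627,296) in the right.

Run:
```python
from h import *
import pickle
a,b=pickle.load(open('w5.pkl','rb'))
P,g=tri(a,(320+62*.3,110+270*.3),b,(150+227*.3,70+296*.3)); print(P,g)
if abs(P[2]-.121)<.008 and g<.008 and abs(P[0]-.517)<.012: print(robot.hand_in())
```

```text
[0.51898661 0.28135457 0.11804463] 0.0033413325740972027
the job is handed in; nothing more can be done
None
```

The drive is in the orange sleeve, held upright and still with its label facing the scanner window at about 10 cm, and the job was handed in at about 15 s of the 53 s allowed; the result was not reported back.

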